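# Unclamp a finished tube block from the shaker and stack it on the parking stand

### The arm

A 6-joint arm with a two-finger parallel gripper is mounted at the origin on a cart in front of the work surface, level with it; the furniture and walls round the work are solid. World frame = base frame: x ahead of the robot, y to its left, z up, the work surface at z = 0. Lengths are in mm, angles in rad, forces in N, time in s.
With the tool pointing down it reaches from about 275 to 1000 mm from the base axis. Payload 8.4 kg.
Tool frame: the origin (TCP) lies between the finger pads; the fingertips stand 22 mm ahead of it and the grasp point (between the pads) lies 3 mm ahead of it; z points along the fingers, y is the line along which they close (so a half turn about z gives the same grasp; the last joint's range is limited). The gripper opens to 85 mm and grips with 20 to 120 N. Pads are 22 mm wide; open, the fingers measure 114 mm over their backs; the gripper's body (76 mm by 85 mm) begins 54 mm behind the grasp point. The pads swing forward as they close: fully open they stand 13 mm farther back than shut.
Start: joints at [1.3, 0.353, 1.633, -0, 1.155, -0.002], TCP at [165.983, 602.559, 253.281] pointing down, gripper open.
Joint ranges: [-2.63, 2.63], [-0.92, 2.1], [0.06, 2.66], [-1.3, 4.44], [0, 2.69], [-3.02, 3.02]. Speed limits (rad/s): [2.22, 2.22, 2.79, 3.14, 3.14, 3.14].

### API

Orientations are given as [roll, pitch, yaw] about the fixed x, y, z axes, in that order (R = Rz(yaw) Ry(pitch) Rx(roll)).
In Python, from rig import r, grab_frame gives the robot as it stands.
- The arm moves only by the shell command python3 -m inch 'ROWS' [FORCE]. ROWS is JSON, a list of rows, each a list of 7 numbers: the turn, a rotation vector about the tool's x, y, z as a fraction of full scale, then the shift along the tool's x, y, z as a fraction of full scale, then the closure, from 0 (fully open) to 1 (shut). In form: [[rx, ry, rz, dx, dy, dz, fingers], ...]. A call has 1 to 8 rows; each row shifts and turns the commanded pose from where the row before left it, along the tool's axes as they then stand; what a row does not reach is not made up. Full scale, the value 1, is 2.5 cm for a shift and pi rad for a turn. A row lasts 1/12 s, in which the tool goes at most 41.7 mm and 7.16 degrees, less where a joint would pass 70% of its speed; a pose out of reach is approached as far as the arm can. A call with a number of a shift or a turn outside -1 to 1 is refused whole. A call with a gripper value outside its range is refused whole. The fingers move at their own pace and stop on an object; FORCE is the grip in N (left out, the last holds). Time passes only in rows, so rows that do not move let the fingers close. It gives the time, the measured TCP pose, the force, the opening and the grip force at its end, in the units of the state.
- r.sense(): the state, without advancing time (a new reading comes with each control period).
- grab_frame(name): name is "scene" or "top" or "wrist"; returns a dict with "pixels" (384x512x3 uint8, red, green, blue), "z_map" (384x512 float32, mm along the optical axis (not along the pixel's ray), 0 where there is no reading), "vertical_fov" (degrees; the focal length in pixels is half the picture's height over the tangent of half this angle, whatever the lens; pixels are square), "cx", "cy" (the principal point, pixels), "cam_to_world" (4x4, takes a point from camera to world coordinates). Camera axes: x right, y down, z forward; pixel columns grow to the right and rows downward; lengths in mm; the calibration is good to about 2 mm. A picture is of the moment at which its call begins.
- r.sign_off(): hands the job in; it is judged then, once.
The state is a dict: "clock": time; "qpos": joint angles; "qvel": joint speeds; "joint_efforts": joint torques, N m; "eef_pos": TCP position; "tcp_rot": TCP orientation; "contact_force": force on the tool from outside, world axes, zero at the start; "wrist_torque": the same for the moment, N m; "opening": opening from 0.0 (shut) to 1.0 (fully open); "grasp_force": force on a finger pad.
Only numpy, scipy, OpenCV 4.12 (cv2) and the standard library are available. Lean on these libraries where they do the work, as an engineer would, in place of code of your own. Each camera call takes 0.05 s, during which the arm holds its last target. There are 200 camera calls.

### The job

The blue tube block on the shaker is finished: throw back the red handle of its toggle clamp so that the hold-down arm swings fully up, lift the blue block out keeping it level, and stack it on the grey block on the parking stand, lined up lengthwise with it, lowering it until it sits fully down on the grey block's centring boss before you let go. Leave its clamp open, leave the orange block clamped in its place, and do not disturb the grey block or the bottles and cups standing around.

Things in the scene. Friction and masses are not known exactly. Their poses are not given: they have to be found in the camera images.
- shaker: Block shaker, fixed: white housing, aluminium platform 240 (x) x 246 (y) mm whose top, the nest floor, is 64 mm above the worktop. Origin on the worktop below its centre; x points from the control panel (robot side) to the rear, y left, z up. Two nests side by side, blocks lengthwise along x; rails 8 mm high, lower than a block's flange, leave 2 mm play. A toggle clamp stands behind each nest.
- blue_block_center (a point): Blue tube block, 0.3-0.5 kg, white caps, clamped in either nest. Point: centre, 30 mm above its underside; x along its length, z up. Flange 132 (x) x 76 x 10 mm at the bottom; on it the body 96 x 56 (y) x 40 mm: grip its 56 mm width above the flange. Caps rise 8 mm, a tapered boss 26 mm across 12 mm from the body's top. Underside recess 29 mm across, 16 mm deep, drops over another block's boss.
- orange_block_center (a point): Orange tube block of the same shape with white tube caps, in the shaker's other nest; it stays clamped there. Point at its centre, 30 mm above its underside; x along its length.
- grey_block_center (a point): Bare aluminium tube block of the same shape, empty, loose, seated on the parking stand's spigot. Point: its centre, 30 mm above its underside; x along its length, z up. Its body's top face is 20 mm above this point, its boss (26 mm across, tapering to 17 mm) ends 32 mm above. A block stacked on it rests underside on body top, its centre 50 mm above this point.
- stand_top (a point): Parking stand: aluminium plate 150 x 96 mm, 12 mm high, fixed to the worktop, with a spigot like the blocks' bosses. Point at the centre of the plate's top face, at the spigot's foot.
- clamp_l_nest (a point): Left nest (46 mm in front of the platform's centre, 60 mm to its left): where the centre of a block seated there lies, 30 mm above the nest floor. Axes as the shaker's.
- clamp_r_nest (a point): Right nest (46 mm in front of the platform's centre, 60 mm to its right): where the centre of a block seated there lies, 30 mm above the nest floor. Axes as the shaker's.
- clamp_l_arm (a joint): Hold-down arm of the left clamp: 0 clamped (arm level, rubber pad on the rear end of the block's flange), about 1.7 rad fully open, up past vertical. Clamped, it is locked past centre: only the handle can move it. Handle and arm swing back together by nearly the same angle; a push of a few N moves the handle, and thrown fully back it stays there.
- clamp_r_arm (a joint): Hold-down arm of the right clamp, as for the left one.
- clamp_l_grip (a point): Centre of the red grip (15 along shaker x, 22 along y, 56 mm long) of the left clamp's handle. Clamped, the handle stands upright, grip centre 92 mm and top 120 mm above the platform. To open, push the grip towards shaker +x (away from the block) and down: it runs on an arc of 74 mm radius about clamp_l_pivot, through about 100 degrees, until the handle lies level.
- clamp_r_grip (a point): Centre of the red grip of the right clamp's handle, as for the left one; it swings about clamp_r_pivot.
- clamp_l_pivot (a point): Pivot of the left clamp's arm, 20 mm above the platform and 94 mm behind (+x of) its nest's centre, axis parallel to shaker y. The arm, 44 mm long and 20 mm wide, reaches from here forward over the rear end of the block's flange.
- clamp_r_pivot (a point): Pivot of the right clamp's arm, as for the left one.
- disinfectant_bottle_center (a point): Tall white bottle with open flip cap, loose, 71 x 82 x 276 mm, standing between shaker and stand; point on its axis 125 mm above the worktop.
- alcohol_bottle_center (a point): White bottle with open flip cap, loose, 57 mm across, 176 mm high, behind the stand; point on its axis 88 mm above the worktop.
- specimen_cup_1_center (a point): Specimen cup with white lid, loose, 66 mm across, 70 mm high, on the robot's side between shaker and stand; point at its centre.
- specimen_cup_2_center (a point): Specimen cup with orange lid, loose, 66 mm across, 70 mm high, behind the tall bottle and the stand; point at its centre.
Mind the look-alikes: they are no part of the job. What is shaped like the part that bears blue_block_center but pink is not meant.

How it is judged (in metres and radians):
On the way, in this order (a step that is already met when the one before it is completed fails the run):
1. the hold-down arm of the blue block's clamp is swung up (past 1.3 rad) with the blue block still in its nest (((distance between orange_block_center and clamp_r_nest below 0.02 m and value of joint clamp_l_arm above 1.3 rad and value of joint clamp_r_arm below 0.2 rad) or (distance between orange_block_center and clamp_l_nest below 0.02 m and value of joint clamp_r_arm above 1.3 rad and value of joint clamp_l_arm below 0.2 rad)) and (distance between blue_block_center and clamp_l_nest below 0.02 m or distance between blue_block_center and clamp_r_nest below 0.02 m)), for 0.1 s.
2. the blue block is lifted clear of the shaker in the gripper, level (height (world z) of blue_block_center above 0.125 m and contact force between blue_block and the fingers above 0.5 N and angle between blue_block_center's own z axis and vertical below 0.35 rad), for 0.1 s.
3. the blue block is lowered on to the grey block while still held: no more than 12 mm above its seat, within 8 mm sideways (z of blue_block_center in the frame of grey_block_center between 0.04 and 0.062 m and horizontal distance between blue_block_center and grey_block_center below 0.008 m and contact force between blue_block and the fingers above 0.3 N), for 0.05 s.
At the end, for the whole second after the job is handed in: Blue block released, at rest and fully down on the grey one (centres 46-53.5 mm apart in height, within 5 mm sideways, axes within 0.2 rad, level); grey block seated on the stand (8 mm); blue's clamp open (arm over 1.3 rad); orange block in its nest, clamped (arm under 0.2 rad) (z of blue_block_center in the frame of grey_block_center between 0.046 and 0.0535 m and horizontal distance between blue_block_center and grey_block_center below 0.005 m and angle between the x axis of blue_block_center and the x axis of grey_block_center, either way round below 0.2 rad and angle between each of blue_block_center, grey_block_center, orange_block_center's own z axis and vertical below 0.06 rad and horizontal distance between grey_block_center and stand_top below 0.008 m and height (world z) of grey_block_center below 0.048 m and ((distance between orange_block_center and clamp_r_nest below 0.02 m and value of joint clamp_l_arm above 1.3 rad and value of joint clamp_r_arm below 0.2 rad) or (distance between orange_block_center and clamp_l_nest below 0.02 m and value of joint clamp_r_arm above 1.3 rad and value of joint clamp_l_arm below 0.2 rad)) and linear speed of blue_block below 0.02 m/s and contact force between blue_block and the fingers below 0.1 N); the robot touches nothing.
It fails at once if the orange block's clamp is opened (arm beyond 0.3 rad) ((distance between orange_block_center and clamp_l_nest below 0.02 m and value of joint clamp_l_arm above 0.3 rad) or (distance between orange_block_center and clamp_r_nest below 0.02 m and value of joint clamp_r_arm above 0.3 rad)).
It fails at once if the orange block is moved more than 15 mm (distance of orange_block_center from where it was at the start of the episode above 0.015 m).
It fails at once if the grey block is moved more than 15 mm (distance of grey_block_center from where it was at the start of the episode above 0.015 m).
It fails at once if the blue block is tipped by more than 0.5 rad (angle between blue_block_center's own z axis and vertical above 0.5 rad).
It fails at once if a bottle or specimen cup standing around is moved more than 25 mm or knocked over (distance of any of disinfectant_bottle_center, alcohol_bottle_center, specimen_cup_1_center, specimen_cup_2_center from where it was at the start of the episode above 0.025 m).
It also fails if it takes over 51 s, if anything falls off the work surface, if the arm or the gripper's body presses on something with over 40 N, if the wrist force passes 120 N, or if a joint passes its speed limit or range.

## Working session

There is one attempt and no reset: what is moved stays moved. The work goes in short steps, Python scripts to look and compute and a shell command to move; the robot and the scene stay as the last step left them, time stands still between calls to the robot, and variables do not carry over. Pictures are saved under pics/ and viewed, at most 10 in all, crops included, and the job is handed in when it is done.

```bash
ls; mkdir -p pics
cat > h.py <<'E'
import numpy as np,cv2
from rig import r,grab_frame
def save(f,n,crop=None,s=1):
    p=f["pixels"][...,::-1]
    if crop: a,b,c,d=crop; p=p[b:d,a:c]
    cv2.imwrite("pics/"+n,cv2.resize(p,None,fx=s,fy=s,interpolation=cv2.INTER_CUBIC))
def cloud(f):
    z=f["z_map"];H,W=z.shape;F=H/2/np.tan(np.radians(f["vertical_fov"])/2)
    u,v=np.meshgrid(np.arange(W),np.arange(H))
    P=np.stack([(u-f["cx"])/F*z,(v-f["cy"])/F*z,z,np.ones_like(z)],-1)
    P=(P@np.array(f["cam_to_world"]).T)[...,:3];P[z==0]=np.nan
    return P
E
python3 - <<'E'
from h import *
for n in("scene","top"):
    f=grab_frame(n);save(f,n+"0.png",s=1.5)
    np.savez(n+"0.npz",**f)
    print(n,np.round(f["cam_to_world"],2).tolist())
print(r.sense())
E
```

```text
pics
scene [[-0.98, 0.14, -0.11, 735.07], [0.18, 0.74, -0.65, 876.46], [-0.0, -0.66, -0.75, 1150.51], [0.0, 0.0, 0.0, 1.0]]
top [[-0.01, -0.99, 0.11, 428.26], [-1.0, 0.01, 0.01, -50.9], [-0.01, -0.11, -0.99, 1592.54], [0.0, 0.0, 0.0, 1.0]]
{'clock': 0.1, 'qpos': array([ 1.29955446e+00,  3.53569823e-01,  1.63403196e+00, -1.29034644e-05,
        1.15518536e+00, -2.42573804e-03]), 'qvel': array([-0.00096459, -0.00322122, -0.00336476,  0.00116977, -0.00196343,
        0.0017585 ]), 'joint_efforts': array([ 3.49254206e-04, -6.06361485e+01, -3.42822075e+01,  1.22330466e-04,
        3.97086595e-03, -7.01903645e-06]), 'eef_pos': array([165.91152956, 602.18332126, 252.65429206]), 'tcp_rot': array([-3.14039814e+00,  8.90121769e-06,  2.87278175e+00]), 'contact_force': array([ 0.08347533, -0.55060099,  0.36893158]), 'wrist_torque': array([ 0.04134474, -0.01574261, -0.02177599]), 'grasp_force': 0.0, 'opening': 1.0015714337975066}
```

View pics/top0.png

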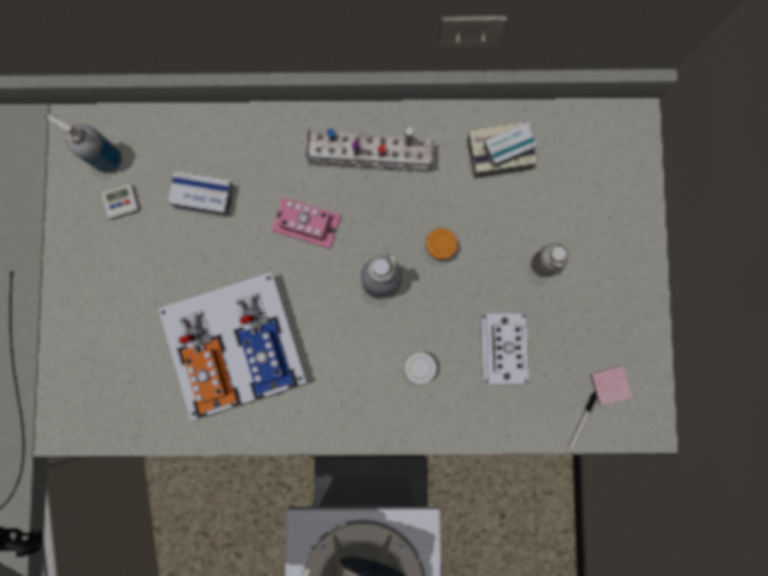

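View pics/scene0.png

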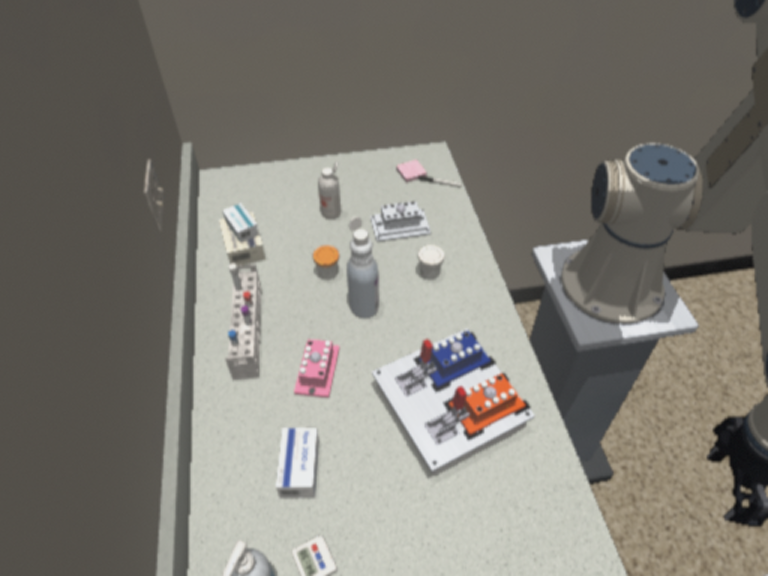

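Top view (display pixels, 1.5x): the blue block is at (262,357) and orange at (206,376), both on the shaker. The pink look-alike is at (306,221), not wanted. The grey block on the stand is at (507,348), the red grips are at (248,320) for blue and (188,338) for orange, the tall bottle is at (380,275), and the cups are at (421,368) and (441,244). By colour and nest I choose blue at (262,357), the right nest.

Run:
```python
from h import *
for n in("top","scene"):
    f=dict(np.load(n+"0.npz"));P=cloud(f);hsv=cv2.cvtColor(f["pixels"],cv2.COLOR_RGB2HSV)
    H,S,V=[hsv[...,i].astype(int) for i in range(3)];x,y,z=P[...,0],P[...,1],P[...,2]
    def rect(m,t):
        Q=P[m]
        if len(Q)<8: print(n,t,len(Q));return
        (c,wh,a)=cv2.minAreaRect(Q[:,:2].astype(np.float32));print(n,t,len(Q),np.round(c,1),np.round(wh,1),round(a,1),"z",np.round(np.percentile(Q[:,2],[5,50,95]),1))
    sh=(x>200)&(x<620)&(y>-20)&(y<420)
    blue=(abs(H-113)<12)&(S>120)&sh
    org=(H<14)&(H>4)&(S>150)&sh
    red=((H<4)|(H>174))&(S>130)&sh
    rect(blue&(z>107)&(z<121),"blue top");rect(blue,"blue all");rect(org&(z>107)&(z<121),"org top")
    for yy in ((0,y<220),(1,y>=220)): rect(red&(z>120)&yy[1],"red%d"%yy[0])
    rect(sh&(z>56)&(z<70),"platform")
    g=(x>200)&(x<480)&(y<-200)&(y>-400)
    rect(g&(z>54)&(z<70),"grey top");rect(g&(z>6)&(z<70),"stand")
    rect((x>400)&(x<620)&(y<20)&(y>-120)&(z>200),"tall");rect((x>250)&(x<420)&(y<-50)&(y>-200)&(z>55),"cup1");rect((x>450)&(x<650)&(y<-110)&(y>-200)&(z>55)&(z<90),"cup2")
    rect((x>380)&(x<650)&(y<-300)&(y>-460)&(z>120),"alc")
f=dict(np.load("scene0.npz"));save(f,"crop1.png",(245,210,360,315),6)
```

```text
top blue top 260 [458.6 191.9] [96.  55.3] 17.7 z [108.8 113.6 119.5]
top blue all 608 [458.6 191.5] [129.9  77.8] 17.4 z [ 69.3  81.6 117.6]
top org top 238 [422.4 305.4] [95.3 56.7] 17.9 z [109.6 113.8 118.4]
top red0 25 [528.6 211.5] [ 9.6 15.7] 10.1 z [161.4 182.7 187.4]
top red1 28 [491.6 326.3] [ 9.6 17.9] 22.1 z [152.7 182.2 188.6]
top platform 3397 [510.7 179.6] [240.2 424.8] 17.6 z [58.5 64.  69.1]
top grey top 292 [ 453.6 -299.5] [51.5 56.7] 1.4 z [57.1 62.9 68.6]
top stand 1001 [ 369.4 -300.2] [199.2 221.1] 89.9 z [ 6.4 19.5 66.1]
top tall 182 [606.1 -43.4] [27.1 52.2] 0.9 z [215.1 227.7 265.7]
top cup1 73 [ 410.2 -119.9] [51.6 15.1] 89.6 z [64.3 69.5 76. ]
top cup2 60 [ 458.4 -128.3] [36.5 15.2] 89.7 z [64.  69.6 75.6]
top alc 114 [ 638.1 -387. ] [49.9 23.2] 88.2 z [122.  140.9 173.8]
scene blue top 134 [464.1 201.6] [92.6 41.7] 19.1 z [110.7 114.4 118. ]
scene blue all 289 [462.3 206.4] [126.5  52.3] 18.7 z [ 71.7  77.6 116.7]
scene org top 243 [426.5 313.4] [96.3 49.1] 19.8 z [108.7 114.1 118.2]
scene red0 10 [534.4 216.9] [5.9 9. ] 88.5 z [179.5 183.3 186.1]
scene red1 34 [518.3 281.9] [ 12.9 128.2] 19.5 z [173.5 182.8 186.3]
scene platform 2833 [516.5 180.9] [242.4 424.9] 18.1 z [60.9 64.9 68.9]
scene grey top 114 [ 456.5 -299.4] [46.2 60.3] 1.1 z [57.5 62.2 67.6]
scene stand 381 [ 374.5 -298.9] [175.7 211.9] 88.7 z [ 6.4 24.2 65.1]
scene tall 83 [609.9 -41.1] [52.4 19.8] 89.2 z [206.5 224.9 251.5]
scene cup1 23 [ 414.9 -117.4] [ 9.5 38.7] 0.6 z [64.1 69.  72.7]
scene cup2 39 [ 460.  -128.4] [40.2 18.8] 78.0 z [64.3 69.6 74. ]
scene alc 36 [ 642.4 -379.2] [32.8 14.3] 81.0 z [122.8 139.1 174.6]
```

View pics/crop1.png

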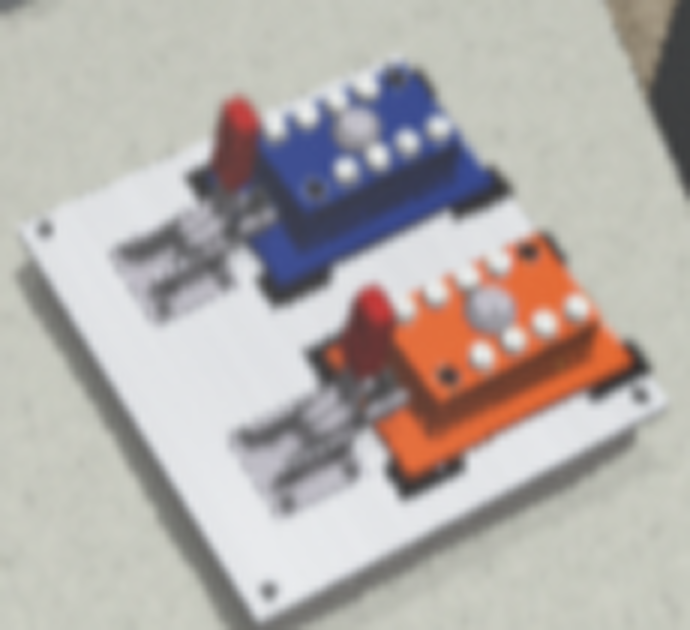

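The crop confirms it: the blue body is at (350,140) with its upright red handle at (237,140), and the orange clamp is separate at (370,330). My search boxes cut off some of the other objects, so I'm redoing those.

Run:
```python
from h import *
f=dict(np.load("top0.npz"));P=cloud(f);x,y,z=P[...,0],P[...,1],P[...,2]
v,u=np.mgrid[0:384,0:512]*1.5
def rect(t,b,lo,hi):
    m=(u>b[0])&(u<b[2])&(v>b[1])&(v<b[3])&(z>lo)&(z<hi);Q=P[m]
    c,wh,a=cv2.minAreaRect(Q[:,:2].astype(np.float32));print(t,len(Q),np.round(c,1),np.round(wh,1),round(a,1),"med",np.round(np.median(Q,0),1))
rect("grey",(470,300,545,400),55,69);rect("greyflange",(470,300,545,400),18,30);rect("stand",(470,300,545,400),6,30)
rect("cup1",(395,340,450,395),60,80);rect("cup2",(420,220,470,270),60,80);rect("tall",(350,240,415,310),100,290);rect("alc",(530,235,580,280),60,190)
rect("shaker",(150,260,320,430),59,68)
# plan helper
b=np.array([458.6,191.6]);a=.309;ex=np.array([np.cos(a),np.sin(a)]);print("start pt",b+40*ex, "ex",ex)
```

```text
grey 527 [ 475.9 -300.1] [56.8 94.6] 89.9 med [ 474.1 -298.4   62.6]
greyflange 389 [ 473.4 -297.5] [140.1  93.5] 2.8 med [ 465.8 -285.9   22.5]
stand 909 [ 471.8 -309.5] [155.1 206.7] 88.6 med [ 463.4 -289.8   15.9]
cup1 360 [ 435.2 -119.6] [61.8 64.4] 44.5 med [ 435.7 -118.8   69. ]
cup2 347 [ 690.1 -167.9] [63.  62.2] 0.4 med [ 689.4 -167.6   68.9]
tall 573 [610.9 -42.9] [80.1 60.7] 86.6 med [607.2 -44.4 189.6]
alc 357 [ 652.6 -386.1] [55.1 54.3] 72.0 med [ 647.8 -377.7  125.8]
shaker 2800 [484.  264.2] [240.5 246.8] 17.7 med [523.4 265.   63.7]
start pt [496.70552609 203.76424602] ex [0.95263815 0.30410615]
```

```bash
python3 -m inch '[[0,0,-0.0368,0,0,0,1],[0,0,-0.0368,0,0,0,1],[0,0,-0.0368,0,0,0,1],[0,0,-0.0368,0,0,0,1],[0,0,-0.0368,0,0,0,1],[0,0,0,-0.37,-0.96,0,1],[0,0,0,-0.37,-0.96,0,1],[0,0,0,-0.37,-0.96,0,1]]' 40
python3 -m inch '[[0,0,0,-0.37,-0.96,0,1],[0,0,0,-0.37,-0.96,0,1],[0,0,0,-0.37,-0.96,0,1],[0,0,0,-0.37,-0.96,0,1],[0,0,0,-0.37,-0.96,0,1],[0,0,0,-0.37,-0.96,0,1],[0,0,0,-0.37,-0.96,0,1],[0,0,0,-0.37,-0.96,0,1]]'
```

```text
clock: 0.77
eef_pos: [214.4, 541.6, 252.7]
tcp_rot: [-3.141, -0.001, -2.831]
contact_force: [1.0, 0.3, 0.1]
opening: -0.002
grasp_force: 0.0
clock: 1.43
eef_pos: [343.7, 380.8, 253.0]
tcp_rot: [-3.141, -0.0, -2.832]
contact_force: [-0.7, 0.1, -0.7]
opening: -0.006
grasp_force: 0.0
```

```bash
python3 -m inch '[[0,0,0,-0.37,-0.96,0,1],[0,0,0,-0.37,-0.96,0,1],[0,0,0,-0.37,-0.96,0,1],[0,0,0,-0.37,-0.96,0,1],[0,0,0,-0.37,-0.96,0,1],[0,0,0,-0.37,-0.96,0,1],[0,0,0,-0.37,-0.96,0,1],[0,0,0,0,0,0,1]]'
python3 - <<'E'
from h import *
f=grab_frame("wrist");save(f,"w1.png",s=1.5)
print(r.sense()["eef_pos"])
P=cloud(f);hsv=cv2.cvtColor(f["pixels"],cv2.COLOR_RGB2HSV);H,S=hsv[...,0].astype(int),hsv[...,1]
for t,m in (("red",((H<4)|(H>174))&(S>130)&(P[...,2]>100)&(P[...,2]<195)),("blue",(abs(H-113)<12)&(S>120)&(P[...,2]>107)&(P[...,2]<121))):
    Q=P[m]
    if len(Q)>5:
        print(t,len(Q),cv2.minAreaRect(Q[:,:2].astype(np.float32)),np.percentile(Q[:,2],[2,50,98]))
E
```

```text
clock: 2.1
eef_pos: [458.0, 239.0, 253.1]
tcp_rot: [-3.14, 0.0, -2.834]
contact_force: [-0.3, -0.2, 0.3]
opening: 0.0
grasp_force: 0.0
[456.92607907 240.24227326 253.01281611]
red 2049 ((509.26287841796875, 271.755615234375), (13.422416687011719, 137.11749267578125), 16.84880256652832) [136.24697973 168.10800918 185.79318702]
blue 4329 ((460.1158752441406, 192.367431640625), (95.32486724853516, 56.40460968017578), 17.659481048583984) [110.5698991  115.44825264 116.90563449]
```

View pics/w1.png

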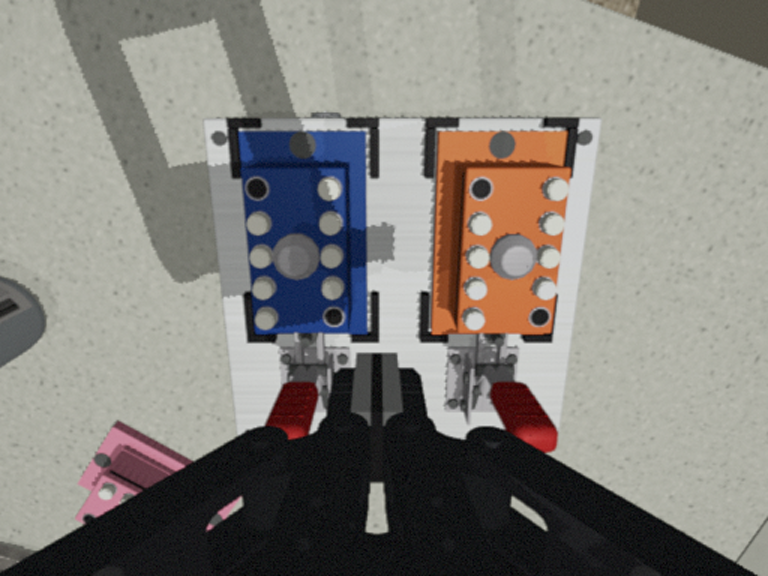

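Wrist view: the blue block is at (300,250), its handle at (290,410), the orange handle at (525,415), and the closed fingers between them at (377,380). Next I go in front of the blue handle and down.

```bash
python3 -m inch '[[0,0,0,-0.45,-0.93,0,1],[0,0,0,-0.45,-0.94,0,1],[0,0,0,0,0,0,1],[0,0,0,0,0,0.8,1],[0,0,0,0,0,0.9,1],[0,0,0,0,0,0.9,1],[0,0,0,0,0,0.8,1],[0,0,0,0,0,0,1]]'
```

```text
clock: 2.82
eef_pos: [488.6, 204.1, 164.7]
tcp_rot: [-3.141, -0.007, -2.832]
contact_force: [-1.8, -1.0, -0.2]
opening: 0.005
grasp_force: 0.0
```

```bash
python3 -m inch '[[0,0,0,-0.45,-0.05,0,1],[0,0,0,-0.45,-0.05,0,1],[0,0,0,-0.44,0,-0.13,1],[0,0,0,-0.44,0,-0.13,1],[0,0,0,-0.46,0,0.03,1],[0,0,0,-0.46,0,0.03,1],[0,0,0,0,0,0,1]]'
```

```text
clock: 3.4
eef_pos: [559.9, 223.3, 174.1]
tcp_rot: [3.141, 0.004, -2.833]
contact_force: [-0.1, -0.4, 0.4]
opening: 0.002
grasp_force: 0.0
```

```bash
python3 -m inch '[[0,0,0,-0.3,0,0.25,1],[0,0,0,-0.3,0,0.28,1],[0,0,0,-0.33,0,0.3,1],[0,0,0,-0.33,0,0.32,1],[0,0,0,0,0,0,1],[0,0,0,0,0,0,1]]'
python3 - <<'E'
from h import *
f=grab_frame("scene");save(f,"s2.png",(235,190,375,315),5)
print(r.sense()["eef_pos"],r.sense()["contact_force"])
E
```

```text
clock: 3.9
eef_pos: [586.5, 231.6, 143.2]
tcp_rot: [-3.141, -0.002, -2.832]
contact_force: [-0.7, -0.3, -0.3]
opening: 0.004
grasp_force: 0.0
[586.37853935 231.62066953 143.77090031] [0.06536039 0.48351456 0.86419736]
```

View pics/s2.png

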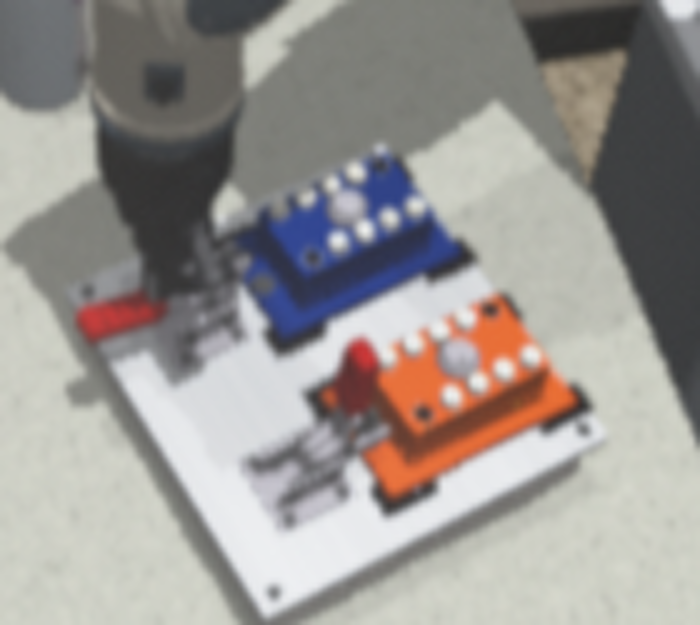

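Crop: blue's handle lies back almost level at (120,315) and its arm is up beside the fingers, while the orange handle still stands upright at (358,375). I press on to the stop, then lift away.

```bash
python3 -m inch '[[0,0,0,-0.25,0,0.3,1],[0,0,0,-0.2,0,0.3,1],[0,0,0,0,0,0.15,1],[0,0,0,0,0,0,1]]'
python3 -m inch '[[0,0,0,0,0,-0.5,1],[0,0,0,0,0,-1,0.6],[0,0,0,0,0,-1,0],[0,0,0,0,0,-1,0],[0,0,0,0,0,-1,0],[0,0,0,0,0,0,0]]'
python3 - <<'E'
from h import *
f=grab_frame("scene");P=cloud(f);hsv=cv2.cvtColor(f["pixels"],cv2.COLOR_RGB2HSV);H,S=hsv[...,0].astype(int),hsv[...,1]
m=((H<4)|(H>174))&(S>130)&(P[...,1]<260)&(P[...,1]>150)&(P[...,0]>450)&(P[...,0]<680)
Q=P[m];d=(Q[:,:2]-[459.4,192])@[.953,.304]
for lo in range(90,210,10):
    k=(d>=lo)&(d<lo+10)
    if k.sum(): print(lo,k.sum(),np.median(Q[k,2]))
save(f,"s3.png",(235,190,375,315),5)
E
```

```text
clock: 4.28
eef_pos: [597.2, 235.0, 124.5]
tcp_rot: [-3.141, -0.002, -2.832]
contact_force: [-0.5, 0.1, 0.2]
opening: -0.002
grasp_force: 0.0
clock: 4.78
eef_pos: [599.9, 236.2, 245.2]
tcp_rot: [3.141, 0.009, -2.832]
contact_force: [1.0, 0.8, 0.6]
opening: 0.704
grasp_force: 0.0
150 7 101.28822850136271
160 19 100.0881276437724
170 18 100.84245597630729
180 19 97.4288540143109
190 12 96.78872530638489
```

View pics/s3.png

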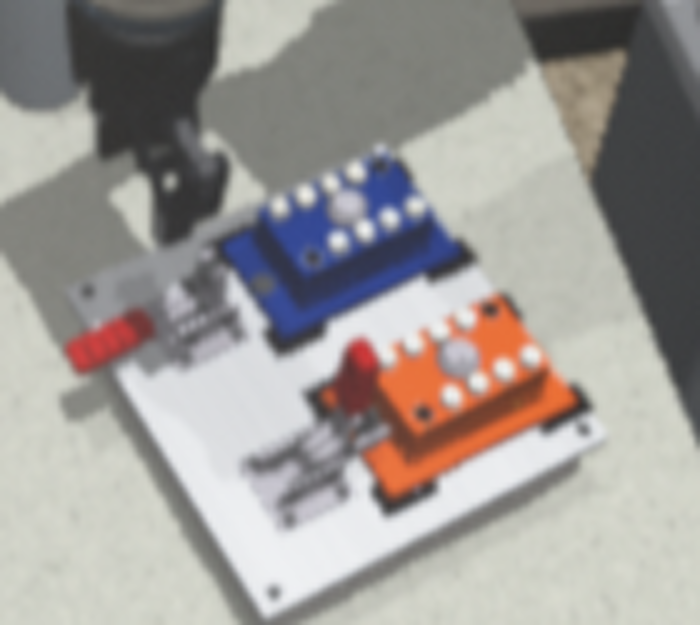

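Crop: the handle is thrown fully back at (110,340), pointing slightly down, the blue flange is free, and orange is still clamped. Now over the blue block.

```bash
python3 -m inch '[[0,0,0,0.98,0,0,0],[0,0,0,0.98,0,0,0],[0,0,0,0.98,0,0,0],[0,0,0,0.98,0,0,0],[0,0,0,0.98,0,0,0],[0,0,0,0.98,0.02,0,0],[0,0,0,0,0,0,0],[0,0,0,0,0,0,0]]'
python3 - <<'E'
from h import *
s=r.sense();print(s["eef_pos"],s["tcp_rot"],s["opening"])
f=grab_frame("wrist");save(f,"w2.png",s=1)
P=cloud(f);hsv=cv2.cvtColor(f["pixels"],cv2.COLOR_RGB2HSV);H,S=hsv[...,0].astype(int),hsv[...,1]
Q=P[(abs(H-113)<12)&(S>120)&(P[...,2]>107)&(P[...,2]<121)]
print(len(Q),cv2.minAreaRect(Q[:,:2].astype(np.float32)),np.percentile(Q[:,2],[2,50,98]))
E
```

```text
clock: 5.5
eef_pos: [456.3, 190.6, 238.4]
tcp_rot: [-3.142, -0.0, -2.832]
contact_force: [-0.3, 0.3, -0.5]
opening: 1.001
grasp_force: 0.0
[456.3412358  190.62823237 238.35755386] [-3.14154702e+00 -1.77732772e-04 -2.83210152e+00] 1.0011642256102113
4537 ((460.3891296386719, 192.3042755126953), (96.05409240722656, 56.20642852783203), 17.687454223632812) [113.55769561 115.43399915 116.80777721]
```

View pics/w2.png

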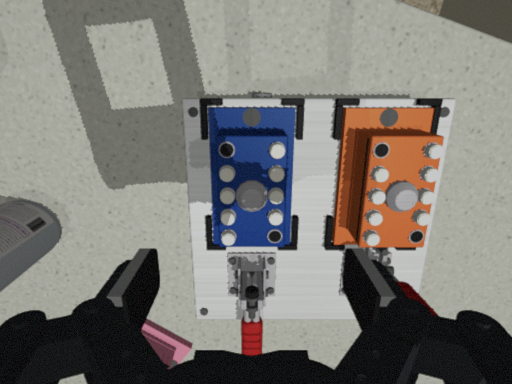

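Wrist view: the blue block is at (252,190) with its clamp open behind it, the handle at (252,337) lying back; the open fingers at (135,290) and (370,290) straddle its line. Descending.

```bash
python3 -m inch '[[0,0,0,-0.15,0.01,0.9,0],[0,0,0,0,0,0.98,0],[0,0,0,0,0,0.98,0],[0,0,0,0,0,0.98,0],[0,0,0,0,0,0.9,0],[0,0,0,0,0,0.7,0],[0,0,0,0,0,0.1,0],[0,0,0,0,0,0,0]]'
```

```text
clock: 6.22
eef_pos: [460.9, 192.3, 98.7]
tcp_rot: [-3.141, -0.002, -2.832]
contact_force: [0.1, -0.5, 0.1]
opening: 1.001
grasp_force: 0.0
```

```bash
python3 -m inch '[[0,0,0,0,0,0,1],[0,0,0,0,0,0,1],[0,0,0,0,0,0,1],[0,0,0,0,0,0,1],[0,0,0,0,0,0,1],[0,0,0,0,0,0,1]]' 60
python3 -m inch '[[0,0,0,0,0,-0.2,1],[0,0,0,0,0,-0.3,1],[0,0,0,0,0,-0.6,1],[0,0,0,0,0,-0.9,1],[0,0,0,0,0,-0.9,1],[0,0,0,0,0,-0.9,1],[0,0,0,0,0,0,1],[0,0,0,0,0,0,1]]'
```

```text
clock: 6.72
eef_pos: [461.9, 192.8, 101.2]
tcp_rot: [3.141, 0.003, -2.832]
contact_force: [0.5, 0.9, 6.7]
opening: 0.65
grasp_force: 64.7
clock: 7.38
eef_pos: [461.3, 192.5, 195.8]
tcp_rot: [3.141, 0.003, -2.832]
contact_force: [-0.3, -0.1, -5.3]
opening: 0.649
grasp_force: 64.8
```

```bash
python3 -m inch '[[0,0,0.0328,0,0,0,1],[0,0,0.0328,0,0,0,1],[0,0,0.0328,0,0,0,1],[0,0,0,0.1,-0.5,0,1],[0,0,0,0.14,-0.8,0,1],[0,0,0,0.14,-0.8,0,1],[0,0,0,0.14,-0.8,0,1],[0,0,0,0.14,-0.8,0,1]]'
python3 -m inch '[[0,0,0,0.14,-0.8,0,1],[0,0,0,0.14,-0.8,0,1],[0,0,0,0.14,-0.8,0,1],[0,0,0,0.14,-0.8,0,1],[0,0,0,0,-0.8,0,1],[0,0,0,0,-0.8,0,1],[0,0,0,0,-0.8,0,1],[0,0,0,0,-0.8,0,1]]'
```

```text
clock: 8.05
eef_pos: [442.7, 98.2, 193.4]
tcp_rot: [-3.141, -0.003, -3.138]
contact_force: [0.1, 0.0, -4.1]
opening: 0.648
grasp_force: 64.8
clock: 8.72
eef_pos: [428.8, -61.5, 193.6]
tcp_rot: [3.141, -0.002, -3.138]
contact_force: [-0.7, -0.9, -4.6]
opening: 0.645
grasp_force: 64.8
```

```bash
python3 -m inch '[[0,0,0,-0.05,-0.9,0,1],[0,0,0,-0.2,-0.95,0,1],[0,0,0,-0.25,-0.95,0,1],[0,0,0,-0.25,-0.95,0,1],[0,0,0,-0.25,-0.95,0,1],[0,0,0,-0.25,-0.95,0,1],[0,0,0,-0.25,-0.95,0,1],[0,0,0,-0.25,-0.95,0,1]]'
python3 -m inch '[[0,0,0,-0.1,-0.9,0,1],[0,0,0,-0.05,-0.7,0,1],[0,0,0,0,-0.3,0,1],[0,0,0,0,0,0,1],[0,0,0,0,0,0,1]]'
python3 - <<'E'
from h import *
s=r.sense();print(s["eef_pos"],s["tcp_rot"])
for n in("top","scene"):
    f=grab_frame(n);P=cloud(f);hsv=cv2.cvtColor(f["pixels"],cv2.COLOR_RGB2HSV);H,S=hsv[...,0].astype(int),hsv[...,1]
    x,y,z=P[...,0],P[...,1],P[...,2];m=(abs(H-113)<12)&(S>120)&(y<-200)
    print(n,m.sum(),np.percentile(z[m],[5,50,95]))
    Q=P[m&(z>140)&(z<182)];print(len(Q),cv2.minAreaRect(Q[:,:2].astype(np.float32)))
    save(f,n+"4.png",(300,170,400,290) if n=="top" else (225,100,325,190),5)
f=grab_frame("wrist");save(f,"w4.png",s=1)
E
```

```text
clock: 9.38
eef_pos: [472.7, -250.1, 193.3]
tcp_rot: [3.14, -0.002, -3.139]
contact_force: [0.7, 0.1, -4.1]
opening: 0.643
grasp_force: 64.8
clock: 9.8
eef_pos: [476.7, -295.9, 193.7]
tcp_rot: [3.14, -0.002, -3.141]
contact_force: [-0.9, 0.7, -4.2]
opening: 0.645
grasp_force: 64.8
[ 476.70384728 -295.94556376  193.68883248] [ 3.14008353e+00 -1.93545812e-03 -3.14123467e+00]
top 245 [163.06561173 170.13479082 212.38645156]
147 ((471.8367614746094, -290.50982666015625), (139.82504272460938, 43.05524444580078), 21.253311157226562)
scene 105 [163.90047047 168.67858764 209.44616196]
68 ((501.42913818359375, -265.9095458984375), (50.83915328979492, 112.42219543457031), 61.494876861572266)
```

View pics/w4.png

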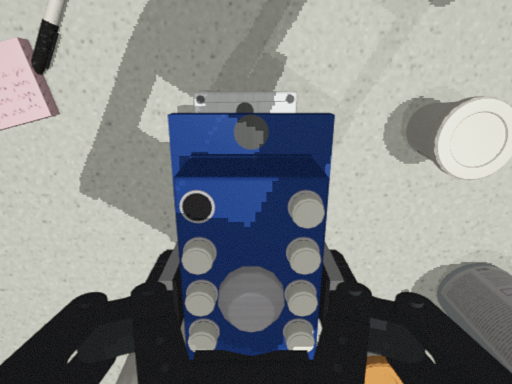

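Wrist view: the blue block is held straight, flange edges at columns 168-335, with the plate/flange of the stand below showing at (246,100). I'll measure both from this wrist cloud.

Run:
```python
from h import *
f=grab_frame("wrist");P=cloud(f);hsv=cv2.cvtColor(f["pixels"],cv2.COLOR_RGB2HSV);H,S=hsv[...,0].astype(int),hsv[...,1]
x,y,z=P[...,0],P[...,1],P[...,2]
m=(abs(H-113)<12)&(S>120)
Q=P[m];print("blue z",np.percentile(Q[:,2],[2,25,50,75,98]))
h=np.histogram(Q[:,2],np.arange(140,240,4));print([(int(a),int(b)) for a,b in zip(h[1],h[0]) if b>50])
for row in (120,130,140):
    c=np.where(m[row]&(z[row]<180))[0];print(row,"blue y",y[row,c[0]],y[row,c[-1]],"x",x[row,c[0]],x[row,c[-1]],"z",np.median(z[row,c]))
c=np.where(m[:,220])[0];print("front edge x",x[c[0]:c[0]+3,220],z[c[0],220])
for row in (94,96,98,101,104,107,110):
    k=np.where((z[row]>7)&(z[row]<60)&(y[row]<-220)&(y[row]>-380))[0]
    if len(k): print(row,len(k),"y",y[row,k[0]],y[row,k[-1]],"mid",(y[row,k[0]]+y[row,k[-1]])/2,"x",np.median(x[row,k]),"z",np.round(np.percentile(z[row,k],[5,50,95]),1))
```

```text
blue z [nan nan nan nan nan]
[(160, 67), (164, 631), (168, 5540), (172, 249), (176, 245), (180, 264), (184, 301), (188, 308), (192, 343), (196, 368), (200, 420), (204, 1736), (208, 12056)]
120 blue y -332.7898625326138 -258.0014270114072 x 412.5044252018286 412.4504734065361 z 168.9047812618518
130 blue y -333.30818219904984 -258.52925220806077 x 417.11738479421814 416.74705953028905 z 168.86786180849364
140 blue y -332.7198890002547 -258.42998119498014 x 421.4298798965656 421.43814836999843 z 168.8646064843567
front edge x [409.82140267 409.92906876 410.28669801] 163.19802117704432
94 103 y -348.15296947872923 -253.93624150811203 mid -301.04460549342065 x 405.48459020996654 z [12.5 13.3 14.4]
96 104 y -348.42670849614234 -253.97536496490704 mid -301.2010367305247 x 407.2291010805791 z [12.3 13.6 15.2]
98 104 y -348.49637716574415 -253.8910397991099 mid -301.19370848242704 x 408.9898443491654 z [12.3 13.6 15.1]
101 104 y -348.7426460380106 -253.70385250333763 mid -301.2232492706741 x 411.59067912607173 z [12.3 14.7 23.4]
104 102 y -347.7728185546722 -253.43922774263712 mid -300.6060231486547 x 413.75111627228864 z [12.5 23.3 24.6]
107 102 y -347.91465856661466 -253.25334200330138 mid -300.58400028495805 x 416.33549231668616 z [13.1 23.3 24.6]
110 102 y -347.8837306756442 -253.0671303716104 mid -300.4754305236273 x 418.943090187058 z [13.1 23.4 24.8]
```

Run:
```python
from h import *
f=grab_frame("wrist");P=cloud(f);x,y,z=P[...,0],P[...,1],P[...,2]
rgb=f["pixels"]
for c in (200,205,210,215,220,275,280,285,290):
    p=[i for i in range(80,112) if 8<z[i,c]<17]; g=[i for i in range(80,112) if 19<z[i,c]<30]; b=[i for i in range(90,140) if z[i,c]>140]
    print(c,"plate",p[:1],x[p[0],c].round(1) if p else "", "flange",g[:1],(x[g[0],c].round(1),y[g[0],c].round(1)) if g else "","blue",x[b[0],c].round(1),z[b[0],c].round(1))
for row in (106,110):
    g=np.where((z[row]>19)&(z[row]<30)&(y[row]<-240)&(y[row]>-360))[0];print(row,y[row,g[0]],y[row,g[-1]])
print(r.sense()["eef_pos"])
```

```text
200 plate [91] 403.2 flange []  blue 410.1 163.2
205 plate [91] 403.2 flange [102] (np.float64(412.4), np.float64(-336.2)) blue 410.1 162.3
210 plate [91] 403.2 flange [102] (np.float64(412.4), np.float64(-331.9)) blue 410.1 162.4
215 plate [91] 403.2 flange [102] (np.float64(412.3), np.float64(-327.3)) blue 410.2 162.1
220 plate [91] 403.2 flange [102] (np.float64(412.3), np.float64(-322.9)) blue 410.1 163.1
275 plate [91] 403.2 flange [101] (np.float64(411.4), np.float64(-274.0)) blue 410.1 162.5
280 plate [90] 402.3 flange [101] (np.float64(411.4), np.float64(-269.6)) blue 410.1 162.5
285 plate [90] 402.3 flange [101] (np.float64(411.4), np.float64(-265.1)) blue 410.1 162.3
290 plate [90] 402.3 flange []  blue 410.1 162.9
106 -339.1294016256352 -264.1471030503568
110 -339.18144303427124 -264.0346891150683
[ 477.79145325 -295.52886096  194.76691485]
```

```bash
python3 -m inch '[[0,0,0,-0.07,-0.23,0,1],[0,0,0,0,0,0.6,1],[0,0,0,0,0,0.7,1],[0,0,0,0,0,0.7,1],[0,0,0,0,0,0.5,1],[0,0,0,0,0,0,1],[0,0,0,0,0,0,1]]'
python3 - <<'E'
from h import *
f=grab_frame("wrist");P=cloud(f);x,y,z=P[...,0],P[...,1],P[...,2]
hsv=cv2.cvtColor(f["pixels"],cv2.COLOR_RGB2HSV);m=(abs(hsv[...,0].astype(int)-113)<12)&(hsv[...,1]>120)
zf=np.nanmedian(z[118:145,200:300]);print("blue flange z",zf)
for row in (125,135,145):
    c=np.where(m[row]&(abs(z[row]-zf)<6))[0];print("blue y mid",(y[row,c[0]]+y[row,c[-1]])/2)
for c in (205,220,275,285):
    p=[i for i in range(40,112) if 8<z[i,c]<17]; g=[i for i in range(40,112) if 19<z[i,c]<30]; b=[i for i in range(80,140) if z[i,c]>zf-5]
    print(c,x[p[0],c].round(1) if p else "", "flange",(x[g[0],c].round(1)) if g else "","blue",x[b[0],c].round(1),z[b[0],c].round(1))
for row in (95,100,105,110):
    g=np.where((z[row]>19)&(z[row]<30)&(y[row]<-240)&(y[row]>-360))[0]
    if len(g): print(row,y[row,g[0]],y[row,g[-1]],(y[row,g[0]]+y[row,g[-1]])/2)
print(r.sense()["eef_pos"],r.sense()["contact_force"])
E
```

```text
clock: 10.63
eef_pos: [479.5, -302.0, 132.0]
tcp_rot: [3.141, -0.001, -3.141]
contact_force: [-0.2, -0.5, -2.9]
opening: 0.642
grasp_force: 64.7
blue flange z 106.5089349979325
blue y mid -302.2946143182902
blue y mid -302.4066100553158
blue y mid -301.8499624589987
205 403.1 flange 412.2 blue 412.0 104.9
220 403.1 flange 411.8 blue 412.0 105.4
275 402.4 flange 411.6 blue 412.0 105.5
285 402.4 flange 411.5 blue 412.0 105.1
105 -339.2196554036288 -263.31247259419627 -301.2660639989125
110 -338.5456772584575 -263.7502701639094 -301.14797371118345
[ 480.03766578 -302.36571794  132.7821316 ] [ 0.05094351  0.01906124 -3.84922982]
```

```bash
python3 -m inch '[[0,0,0,0,0.04,0.2,1],[0,0,0,0,0,0.25,1],[0,0,0,0,0,0.25,1],[0,0,0,0,0,0.2,1],[0,0,0,0,0,0.15,1],[0,0,0,0,0,0.1,1],[0,0,0,0,0,0,1]]'
```

```text
clock: 11.27
eef_pos: [479.3, -301.0, 102.8]
tcp_rot: [3.141, -0.001, -3.141]
contact_force: [-0.8, -0.5, -4.5]
opening: 0.647
grasp_force: 64.9
```

```bash
python3 -m inch '[[0,0,0,0,0,0.06,1],[0,0,0,0,0,0.06,1],[0,0,0,0,0,0,1],[0,0,0,0,0,0,1]]'
python3 -m inch '[[0,0,0,0,0,0.04,1],[0,0,0,0,0,0,1],[0,0,0,0,0,0,1]]'
```

```text
clock: 11.6
eef_pos: [479.6, -301.2, 100.6]
tcp_rot: [-3.142, 0.0, -3.142]
contact_force: [-0.5, -0.6, -4.0]
opening: 0.645
grasp_force: 64.9
clock: 11.85
eef_pos: [479.6, -301.2, 99.6]
tcp_rot: [-3.142, 0.0, -3.142]
contact_force: [0.5, -0.7, -3.9]
opening: 0.643
grasp_force: 64.9
```

```bash
python3 -m inch '[[0,0,0,0,0,0.04,1],[0,0,0,0,0,0,1],[0,0,0,0,0,0,1]]'
python3 -m inch '[[0,0,0,0,0,0.04,1],[0,0,0,0,0,0,1],[0,0,0,0,0,0,1]]'
```

```text
clock: 12.1
eef_pos: [479.7, -301.2, 99.2]
tcp_rot: [-3.141, 0.0, -3.141]
contact_force: [-2.7, 1.6, 5.6]
opening: 0.644
grasp_force: 66.1
clock: 12.35
eef_pos: [479.7, -301.2, 99.2]
tcp_rot: [-3.141, 0.0, -3.142]
contact_force: [-7.0, 2.4, 16.9]
opening: 0.644
grasp_force: 67.6
```

Contact came at the predicted height (99.2). I ease off, release and rise.

```bash
python3 -m inch '[[0,0,0,0,0,-0.04,1],[0,0,0,0,0,0,1],[0,0,0,0,0,0,0],[0,0,0,0,0,0,0],[0,0,0,0,0,0,0],[0,0,0,0,0,0,0],[0,0,0,0,0,0,0]]'
python3 -m inch '[[0,0,0,0,0,-0.3,0],[0,0,0,0,0,-0.7,0],[0,0,0,0,0,-0.9,0],[0,0,0,0,0,-0.9,0],[0,0,0,0,0,-0.9,0],[0,0,0,0,0,-0.9,0],[0,0,0,0,0,0,0],[0,0,0,0,0,0,0]]'
python3 - <<'E'
from h import *
f=grab_frame("wrist");P=cloud(f);x,y,z=P[...,0],P[...,1],P[...,2]
hsv=cv2.cvtColor(f["pixels"],cv2.COLOR_RGB2HSV);m=(abs(hsv[...,0].astype(int)-113)<12)&(hsv[...,1]>120)
Q=P[m];h=np.histogram(Q[:,2],np.arange(50,140,4));print([(int(a),int(b)) for a,b in zip(h[1],h[0]) if b>50])
Q=Q[Q[:,2]>60];print("blue",cv2.minAreaRect(Q[:,:2].astype(np.float32)));t=Q[Q[:,2]>105];print("top z",np.median(t[:,2]),cv2.minAreaRect(t[:,:2].astype(np.float32)))
A=np.c_[t[:,:2]-t[:,:2].mean(0),np.ones(len(t))];print("tilt",np.linalg.lstsq(A,t[:,2],rcond=None)[0])
print(r.sense()["eef_pos"],r.sense()["contact_force"])
g=grab_frame("scene");a=cv2.resize(f["pixels"],None,fx=.8,fy=.8);b=cv2.resize(g["pixels"][90:320,230:380],(200,307))
cv2.imwrite("pics/end.png",np.hstack([a,cv2.resize(b,(390,307))])[...,::-1])
E
```

```text
clock: 12.93
eef_pos: [479.7, -301.2, 98.4]
tcp_rot: [3.142, -0.0, -3.141]
contact_force: [-1.1, 1.3, -0.2]
opening: 0.999
grasp_force: 0.0
clock: 13.6
eef_pos: [480.4, -301.6, 215.2]
tcp_rot: [-3.14, 0.003, -3.141]
contact_force: [0.0, -0.0, -0.9]
opening: 1.0
grasp_force: 0.0
[(70, 2511), (74, 676), (78, 68), (86, 56), (90, 71), (98, 61), (102, 75), (106, 60), (110, 4249), (114, 1088)]
blue ((477.76666259765625, -301.9223937988281), (144.50460815429688, 130.87974548339844), 89.64588928222656)
top z 113.53385585112713 ((473.4942932128906, -302.2137451171875), (113.672119140625, 107.86469268798828), 46.916053771972656)
tilt [-3.30743033e-02 -8.29940924e-02  1.25782114e+02]
[ 479.6712052  -301.17333096  213.90473815] [ 0.21268873 -0.25772102 -0.92965498]
```

View pics/end.png

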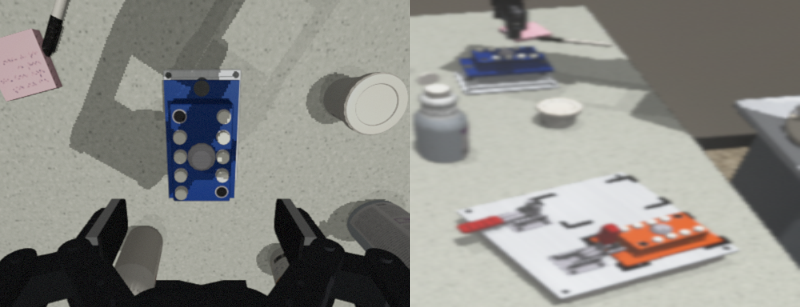

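The picture shows blue squarely on the stand (left panel, (200,140)) with its body top at about 113 mm, where 112 is expected. Its clamp is open (red handle at (482,225)), orange is still clamped at (665,240), and the gripper is clear. Handing in.

```bash
python3 -c "
from rig import r
print(r.sign_off())"
```

```text
the job is handed in; nothing more can be done
None
```

The blue block is stacked fully down on the grey block and released, its clamp is open, orange is still clamped, and the job was handed in at about 13.7 s; the hand-in returned no verdict.

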